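# Sort the hardware into the shed's trays

## Robot

A 6-joint arm with a two-finger parallel gripper is mounted at the origin on the work surface. World frame = base frame: x ahead of the robot, y to its left, z up, the work surface at z = 0. Lengths are in mm, angles in rad, forces in N, time in s.
With the tool pointing down it reaches from about 350 to 975 mm from the base axis. Payload 7.1 kg.
Tool frame: the origin (TCP) lies at the very end of the fingers, on their centre line; the grasp point (between the pads) lies 19 mm behind it (ctrl.pinch_z is the z of the grasp point in the tool frame, in mm); z points along the fingers, y is the direction in which the jaws open and shut (so a half turn about z gives the same grasp; the last joint's range is limited). The gripper opens to 88 mm and grips with 3 to 60 N. Pads are 20 mm wide; open, the fingers measure 115 mm over their backs; the gripper's body (75 mm by 178 mm) begins 61 mm behind the grasp point.
Start: joints at [-1.264, 0.423, 1.63, -0, 1.089, -0.019], TCP at [200.059, -592.099, 222.675] pointing down, gripper open.
Joint ranges: [-3, 3], [-0.9, 2.11], [0.09, 2.58], [-1.31, 4.45], [0.11, 2.69], [-2.54, 2.54]. Speed limits (rad/s): [2.39, 2.39, 3.01, 3.14, 3.14, 3.14].

## Interface

Orientations are given as a rotation vector (axis times angle).
In Python, from workcell import get_obs, optics, ctrl gives the robot as it stands.
- The arm moves only by the shell command python3 -m jog 'ROWS'. ROWS is a JSON object of lists of equal length, an entry for each row: "delta_rot": the turn, a rotation vector about the tool's x, y, z in rad, a list of three; "translation": the shift along the tool's x, y, z in mm, a list of three; "hand": the opening, from -1 (shut) to 1 (fully open). In form: {"delta_rot": [[rx, ry, rz], ...], "translation": [[x, y, z], ...], "hand": [hand, ...]}. A call has 1 to 5 rows; each row is the pose to reach, as a shift and turn from the pose commanded when the call began, along the tool's axes at that moment; what a row does not reach only later rows make up. A row lasts 1/10 s, in which the tool goes at most 50 mm and 8.59 degrees, less where a joint would pass 70% of its speed; a pose out of reach is approached as far as the arm can. A call with a gripper value outside its range is refused whole. The fingers move at their own pace and stop on an object; the grip force is fixed at half the most. Time passes only in rows, so rows that repeat a pose let the fingers close. It gives the time, the measured TCP pose, the force and the opening at its end, in the units of the state.
- get_obs(): the state, without advancing time (a new reading comes with each control period).
- optics.get_image(name): name is "scene" or "top"; returns the picture (480x640x3 uint8, red, green, blue); there is no depth.
- optics.calibration(name): a dict with "intrinsics" (3x3 intrinsics, pixels), "cam_to_world" (4x4, takes a point from camera to world coordinates). Camera axes: x right, y up, looking along -z (the intrinsics and any distortion apply to the point x, -y, -z); pixel columns grow to the right and rows downward; lengths in mm; the calibration is good to about 2 mm. A picture is of the moment at which its call begins. calibration takes no time and is no camera call.
- ctrl.close_job(): hands the job in, once; it reports no verdict.
The state is a dict: "t": time; "qpos": joint angles; "qvel": joint speeds; "joint_torque": joint torques, N m; "ee_pos": TCP position; "orientation": TCP orientation; "ft_force": force on the tool from outside, world axes, zero at the start; "moment": the same for the moment, N m; "width": finger opening in mm.
Only numpy, scipy, OpenCV 4.12 (cv2) and the standard library are available. Lean on these libraries where they do the work, as an engineer would, in place of code of your own. Each camera call takes 0.05 s, during which the arm holds its last target. There are 200 camera calls.

## Task

Sort the loose hardware on the shelf: lay the two bolts flat on the floor of the long blue tray, stand the two pipe couplings upright on the floor of the square blue tray, and lay the padlock flat on the floor of the round aluminium dish. Nothing may be piled up or left resting on a rim, and the yellow spring clamp that lies among them must stay where it is.

Things in the scene. Friction and masses are not known exactly. Their poses are not given: they have to be found in the camera images.
- bolt1_center (a point): Loose steel hex bolt with its nut screwed on at the far end, lying on the bench, 84 mm long overall; hexagon head and nut both 24 mm across flats (12 and 13 mm thick), bare shank between them 14 mm in diameter and 56 mm long, 170 g. The point is the middle of the shank, 12 mm above whatever the bolt lies on; its x axis runs along the bolt (head at -x, nut at +x).
- bolt2_center (a point): The second bolt, the same as the first. Loose steel hex bolt with its nut screwed on at the far end, lying on the bench, 84 mm long overall; hexagon head and nut both 24 mm across flats (12 and 13 mm thick), bare shank between them 14 mm in diameter and 56 mm long, 170 g. The point is the middle of the shank, 12 mm above whatever the bolt lies on; its x axis runs along the bolt (head at -x, nut at +x).
- coupling1_center (a point): Loose grey plastic pipe coupling, a plain tube standing on end: outer diameter 40 mm, bore 31 mm, 50 mm tall, 50 g. The point is its centre on the tube's axis, half-way up (25 mm above what it stands on); z along the tube.
- coupling2_center (a point): The second coupling, the same as the first. Loose grey plastic pipe coupling, a plain tube standing on end: outer diameter 40 mm, bore 31 mm, 50 mm tall, 50 g. The point is its centre on the tube's axis, half-way up (25 mm above what it stands on); z along the tube.
- padlock_center (a point): Loose brass padlock lying flat: body 36 mm long (x) by 40 mm wide (y) by 18 mm thick, with a steel shackle (bar 7 mm thick, 33 mm wide over both legs) that sticks out 27.5 mm beyond the body's +x end; 200 g. The point is the centre of the body, 9 mm above what it lies on, so the lock reaches from 18 mm behind the point to 46 mm ahead of it along x; z is up.
- long_tray: Long blue plastic tray, open on top, fixed: 92 mm (its x) by 216 mm (its y) by 22 mm high outside, walls and floor 4 mm thick, so 84 by 208 mm inside; room for two bolts end to end along y. Origin: centre of its underside; floor 4 mm above.
- square_tray: Square blue plastic tray, open on top, fixed: 124 by 124 by 22 mm high outside, walls and floor 4 mm thick, so 116 by 116 mm inside; x and y along its sides. Origin: centre of its underside; floor 4 mm above.
- dish: Round shallow aluminium dish, open on top, fixed: 140 mm in diameter at the rim, 22 mm high, wall 3 mm, floor 4 mm thick; flat inner floor 126 mm in diameter. Origin: centre of its underside.
- clamp_center (a point): Yellow plastic spring clamp lying loose on its side among the hardware, an X-shaped thing about 90 mm long (x), 45 mm wide (y) and 22 mm high: not to be moved. The point is its centre, 9 mm above the bench.
There are look-alikes about, which are no part of the job. What is shaped like the part that bears coupling1_center but brown or purple is not meant. What is shaped like the part that bears bolt2_center but pink or red is not meant.

How it is judged (in metres and radians):
At the end, for the whole second after the job is handed in: Both bolts lie on the long tray's floor (centre under 21 mm above its underside); both couplings stand upright (0.15 rad) on the square tray's floor, axes within 42 mm of its middle each way; the padlock lies flat (0.15 rad) on the dish's floor within 45 mm of its centre; all released, at rest (x of bolt1_center in the frame of long_tray between -0.034 and 0.034 m and y of bolt1_center in the frame of long_tray between -0.07 and 0.07 m and z of each of bolt1_center, bolt2_center in the frame of long_tray below 0.021 m and x of bolt2_center in the frame of long_tray between -0.034 and 0.034 m and y of bolt2_center in the frame of long_tray between -0.07 and 0.07 m and x of coupling1_center in the frame of square_tray between -0.042 and 0.042 m and y of coupling1_center in the frame of square_tray between -0.042 and 0.042 m and z of each of coupling1_center, coupling2_center in the frame of square_tray below 0.034 m and angle between each of coupling1_center, coupling2_center, padlock_center's own z axis and vertical below 0.15 rad and x of coupling2_center in the frame of square_tray between -0.042 and 0.042 m and y of coupling2_center in the frame of square_tray between -0.042 and 0.042 m and horizontal distance between padlock_center and dish below 0.045 m and z of padlock_center in the frame of dish below 0.018 m and linear speed of each of bolt1, bolt2, coupling1, coupling2, padlock below 0.02 m/s); the robot touches nothing.
It fails at once if the yellow spring clamp is pushed away or picked up (distance of clamp_center from where it was at the start of the episode above 0.03 m).
It also fails if it takes over 115 s, if anything falls off the work surface, if the arm or the gripper's body presses on something with over 40 N, if the wrist force passes 120 N, or if a joint passes its speed limit or range.

## Working session

There is one attempt and no reset: what is moved stays moved. The work goes in short steps, Python scripts to look and compute and a shell command to move; the robot and the scene stay as the last step left them, time stands still between calls to the robot, and variables do not carry over. Pictures are saved under pics/ and viewed, about 12 in all and at most 16, crops included, and the job is handed in when it is done.

```bash
mkdir -p pics; ls
python3 - <<'E'
from workcell import get_obs, optics, ctrl
import cv2
for n in ("top","scene"):
    im=optics.get_image(n); cv2.imwrite(f"pics/{n}0.png",im[:,:,::-1])
    c=optics.calibration(n); print(n,c)
print(get_obs(),ctrl.pinch_z)
E
```

```text
pics
top {'intrinsics': array([[453.11850392,   0.        , 322.96658039],
       [  0.        , 453.11850392, 240.88715549],
       [  0.        ,   0.        ,   1.        ]]), 'cam_to_world': array([[ 1.20526985e-02,  9.93353097e-01, -1.14474265e-01,
         3.90251093e+02],
       [-9.99913497e-01,  1.25761957e-02,  3.85193123e-03,
        -4.45436180e-01],
       [ 5.26597858e-03,  1.14417937e-01,  9.93418746e-01,
         9.11970851e+02],
       [ 0.00000000e+00,  0.00000000e+00,  0.00000000e+00,
         1.00000000e+00]])}
scene {'intrinsics': array([[622.62196004,   0.        , 323.00197819],
       [  0.        , 622.62196004, 240.26700621],
       [  0.        ,   0.        ,   1.        ]]), 'cam_to_world': array([[ 1.48553011e-01, -6.41860317e-01,  7.52294714e-01,
         1.41772325e+03],
       [ 9.88841318e-01,  8.78183956e-02, -1.20336101e-01,
        -1.25188492e+02],
       [ 1.11736528e-02,  7.61776387e-01,  6.47743689e-01,
         8.66215179e+02],
       [ 0.00000000e+00,  0.00000000e+00,  0.00000000e+00,
         1.00000000e+00]])}
{'t': 0.1, 'qpos': array([-1.26397853e+00,  4.23738564e-01,  1.63060977e+00, -3.03333768e-05,
        1.08856408e+00, -1.89987798e-02]), 'qvel': array([-0.00106514,  0.00036664, -0.00077934,  0.00101488,  0.00031746,
       -0.00189545]), 'joint_torque': array([ 6.15306290e-04, -5.45609844e+01, -2.74324411e+01,  6.44266116e-02,
        1.88435800e-02, -7.65594137e-06]), 'ee_pos': array([ 199.92046108, -591.64461156,  221.99705578]), 'orientation': array([-3.09870860e+00, -5.09341344e-01,  3.38928770e-04]), 'ft_force': array([-0.0340356 ,  0.03313776,  0.14613643]), 'moment': array([-0.01646195,  0.04936145,  0.03240781]), 'width': 87.96519030298903} -18.700000000000003
```

View pics/top0.png

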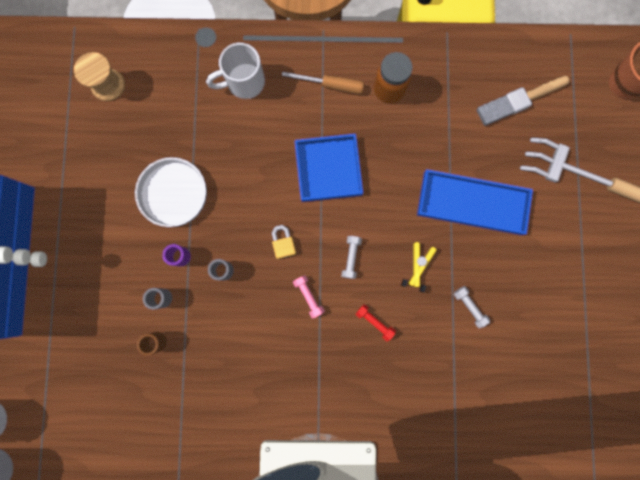

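View pics/scene0.png

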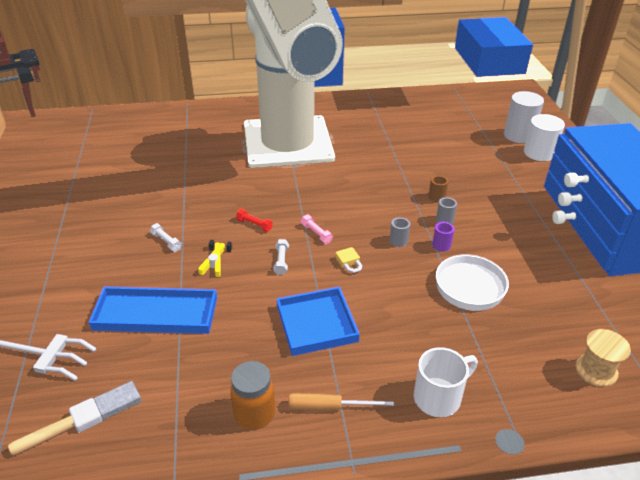

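Top view: grey bolts at (352,257) and (472,307); a pink one at (308,297) and a red one at (377,323) are look-alikes. The grey couplings are at (219,269) and (155,298); the purple (175,255) and brown (149,343) ones are look-alikes. The padlock is at (284,243), the clamp at (420,266), the dish at (171,192), the square tray at (330,168) and the long tray at (475,202). I'll confirm these in an enlarged crop.

Run:
```python
import cv2,numpy as np
im=cv2.imread("pics/top0.png")
a=cv2.resize(im[225:360,130:330],None,fx=4,fy=4,interpolation=cv2.INTER_CUBIC)
b=cv2.resize(im[225:340,330:500],None,fx=4,fy=4,interpolation=cv2.INTER_CUBIC)
for i in range(0,200,20): cv2.putText(a,str(130+i),(i*4,10),0,.35,(255,255,255)); cv2.line(a,(i*4,12),(i*4,20),(255,255,255))
for i in range(0,135,20): cv2.putText(a,str(225+i),(0,i*4+4),0,.35,(255,255,255))
for i in range(0,170,20): cv2.putText(b,str(330+i),(i*4,10),0,.35,(255,255,255)); cv2.line(b,(i*4,12),(i*4,20),(255,255,255))
for i in range(0,115,20): cv2.putText(b,str(225+i),(0,i*4+4),0,.35,(255,255,255))
cv2.imwrite("pics/ca.png",a);cv2.imwrite("pics/cb.png",b)
```

```text
(no output)
```

View pics/ca.png

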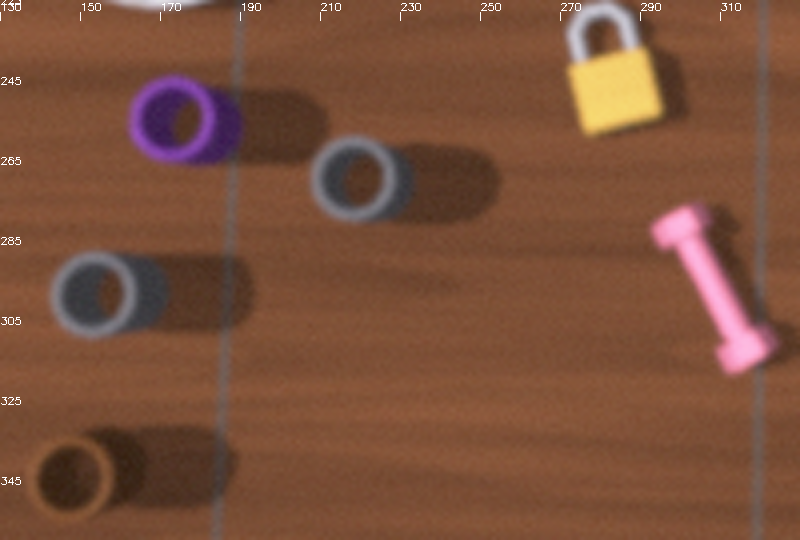

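View pics/cb.png

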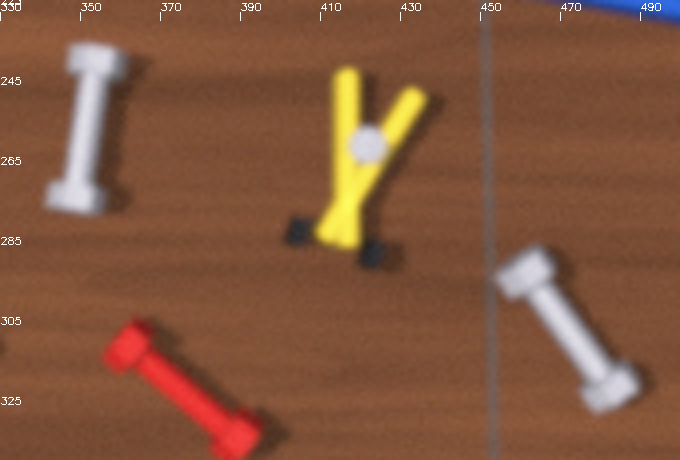

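```bash
cat > h.py <<'E'
import numpy as np, cv2
from workcell import get_obs, optics, ctrl
from scipy.spatial.transform import Rotation as R
def pix2w(n,p,z):
    c=optics.calibration(n);K=c["intrinsics"];T=c["cam_to_world"]
    p=np.atleast_2d(p).astype(float)
    d=np.c_[(p[:,0]-K[0,2])/K[0,0],-(p[:,1]-K[1,2])/K[1,1],-np.ones(len(p))]@T[:3,:3].T
    o=T[:3,3]; return o+d*((z-o[2])/d[:,2])[:,None]
def state():
    o=get_obs(); M=R.from_rotvec(o["orientation"]).as_matrix()
    print("t%.1f tcp %s yaw %.3f tilt %.3f F %s w %.1f"%(o["t"],o["ee_pos"].round(1),np.arctan2(M[1,0],M[0,0]),np.arccos(-M[2,2]),o["ft_force"].round(1),o["width"])); return o
E
python3 - <<'E'
from h import *
im=cv2.imread("pics/top0.png");hsv=cv2.cvtColor(im,cv2.COLOR_BGR2HSV)
m=cv2.inRange(hsv,(100,120,60),(125,255,255)); m[:,:250]=0; m[:100]=0
for c in cv2.findContours(m,0,2)[0]:
    if cv2.contourArea(c)>1000:
        q=pix2w("top",cv2.boxPoints(cv2.minAreaRect(c)),22); w=pix2w("top",c[:,0],22)
        r=cv2.minAreaRect(w[:,:2].astype(np.float32)); print("tray",r,np.radians(r[2]))
m=cv2.inRange(hsv,(0,0,130),(180,60,255)); m[:150]=0;m[235:]=0;m[:,:125]=0;m[:,215:]=0
c=max(cv2.findContours(m,0,2)[0],key=cv2.contourArea); w=pix2w("top",c[:,0],22)
print("dish",cv2.minEnclosingCircle(w[:,:2].astype(np.float32)))
A=lambda L:[(130+x/4-.375,225+y/4-.375) for x,y in L]
B=lambda L:[(330+x/4-.375,225+y/4-.375) for x,y in L]
print("coupl",pix2w("top",A([(354,179),(93,294)]),50).round(1)[:,:2], "dia",np.diff(pix2w("top",A([(311,179),(397,179)]),50)[:,:2],axis=0))
p=pix2w("top",A([(568,68),(645,47),(662,112),(588,135)]),18)[:,:2];print("lock",p.mean(0),p.round(1).tolist(),"tip",pix2w("top",A([(603,5)]),12))
for L in ([(97,58),(75,196)],[(525,272),(612,387)]):
    p=pix2w("top",B(L),16)[:,:2];d=p[1]-p[0];print("bolt",p.mean(0),np.hypot(*d),"ang",np.arctan2(d[1],d[0]))
print("clamp",pix2w("top",B([(300,232),(370,253),(347,70),(412,95)]),15)[:,:2].round(1).tolist())
state()
E
```

```text
tray ((575.345703125, -306.96588134765625), (219.5096893310547, 94.83785247802734), 79.89730834960938) 1.3944710941818403
tray ((642.8355712890625, -13.125244140625), (127.67324829101562, 124.84630584716797), 6.974679946899414) 0.12173112934621805
dish ((588.5843505859375, 302.8883972167969), 72.04750061035156)
coupl [[432.6 194.6]
 [377.  315.3]] dia [[  0.50261484 -40.77269712]]
lock [479.62267265  74.01949101] [[490.5, 97.9], [501.5, 60.0], [469.2, 50.9], [457.3, 87.2]] tip [[523.18653292  81.86272423  12.        ]]
bolt [463.43675389 -60.15803513] 69.55250265295375 ang 2.9889976215616896
bolt [ 366.7972444  -297.15126807] 69.0355052069955 ang -2.5004084611298496
clamp [[412.7, -166.1], [402.8, -200.5], [493.5, -190.2], [481.4, -222.5]]
t0.1 tcp [ 199.9 -591.6  222. ] yaw 0.326 tilt 0.001 F [-0.   0.   0.1] w 88.0
```

Sizes agree with the spec: coupling diameter comes out at 41 mm, the trays at 219x95 and 127x125 (the visible sides add a little), and the dish at 144. I'll start with bolt2.

```bash
cat > go.py <<'E'
import sys,json; from h import *
# waypoints x,y,z,yaw ; prints tool-frame shift from each to next
o=state();M=R.from_rotvec(o["orientation"]).as_matrix()
p=np.array([*o["ee_pos"],np.arctan2(M[1,0],M[0,0])])
for w in json.loads(sys.argv[1]):
    w=np.array(w,float);d=w-p;c,s=np.cos(p[3]),np.sin(p[3])
    print(w," shift",np.round([c*d[0]+s*d[1],s*d[0]-c*d[1],-d[2]],1)," rz %.3f"%-d[3]); p=w
E
python3 go.py '[[366.8,-297,140,0.641],[366.8,-297,4,0.641],[366.8,-297,140,0.641],[568,-357,100,1.394],[568,-357,9,1.394],[568,-357,140,1.394],[463.5,-60,140,-0.153],[463.5,-60,4,-0.153],[463.5,-60,140,-0.153],[586,-259,100,1.394],[586,-259,9,1.394],[586,-259,150,1.394]]'
```

```text
t0.1 tcp [ 199.9 -591.6  222. ] yaw 0.326 tilt 0.001 F [-0.   0.   0.1] w 88.0
[ 366.8   -297.     140.       0.641]  shift [ 252.4 -225.7   82. ]  rz -0.315
[ 366.8   -297.       4.       0.641]  shift [  0.   0. 136.]  rz -0.000
[ 366.8   -297.     140.       0.641]  shift [   0.    0. -136.]  rz -0.000
[ 568.    -357.     100.       1.394]  shift [125.4 168.4  40. ]  rz -0.753
[ 568.    -357.       9.       1.394]  shift [ 0.  0. 91.]  rz -0.000
[ 568.    -357.     140.       1.394]  shift [   0.    0. -131.]  rz -0.000
[ 4.635e+02 -6.000e+01  1.400e+02 -1.530e-01]  shift [ 274.  -155.1   -0. ]  rz 1.547
[ 4.635e+02 -6.000e+01  4.000e+00 -1.530e-01]  shift [  0.  -0. 136.]  rz -0.000
[ 4.635e+02 -6.000e+01  1.400e+02 -1.530e-01]  shift [   0.   -0. -136.]  rz -0.000
[ 586.    -259.     100.       1.394]  shift [151.4 178.   40. ]  rz -1.547
[ 586.    -259.       9.       1.394]  shift [ 0.  0. 91.]  rz -0.000
[ 586.    -259.     150.       1.394]  shift [   0.    0. -141.]  rz -0.000
```

```bash
python3 -m jog '{"delta_rot":[[0,0,-0.15],[0,0,-0.3],[0,0,-0.315],[0,0,-0.315],[0,0,-0.315]],"translation":[[32,-28,10],[63,-56,20],[95,-85,30],[126,-113,41],[126,-113,41]],"hand":[1,1,1,1,1]}'
python3 go.py '[[366.8,-297,140,0.641],[366.8,-297,4,0.641]]'
```

```text
t: 0.6
ee_pos: [283.8, -439.6, 179.8]
orientation: [-2.975, -0.993, 0.001]
ft_force: [-0.1, 0.4, -0.5]
width: 87.9
t0.6 tcp [ 283.8 -439.6  179.8] yaw 0.644 tilt 0.006 F [-0.1  0.4 -0.5] w 87.9
[ 366.8   -297.     140.       0.641]  shift [152.  -64.2  39.8]  rz 0.003
[ 366.8   -297.       4.       0.641]  shift [  0.   0. 136.]  rz -0.000
```

```bash
python3 -m jog '{"delta_rot":[[0,0,0],[0,0,0],[0,0,0],[0,0,0],[0,0,0]],"translation":[[40,-17,10],[80,-34,20],[120,-50,30],[151,-65,40],[151,-65,40]],"hand":[1,1,1,1,1]}' >/dev/null
python3 -m jog '{"delta_rot":[[0,0,0],[0,0,0]],"translation":[[0,0,0],[0,0,0]],"hand":[1,1]}' >/dev/null
python3 go.py '[[366.8,-297,140,0.641],[366.8,-297,4,0.641]]'; python3 -c "
from h import *
im=optics.get_image('top')[:,:,::-1]; cv2.imwrite('pics/b2.png',cv2.resize(im[200:400,380:580],None,fx=3,fy=3))"
```

```text
t1.3 tcp [ 365.6 -303.6  142. ] yaw 0.640 tilt 0.001 F [-0.2  0.1 -0.1] w 87.7
[ 366.8   -297.     140.       0.641]  shift [ 4.9 -4.5  2. ]  rz -0.001
[ 366.8   -297.       4.       0.641]  shift [  0.   0. 136.]  rz -0.000
```

View pics/b2.png

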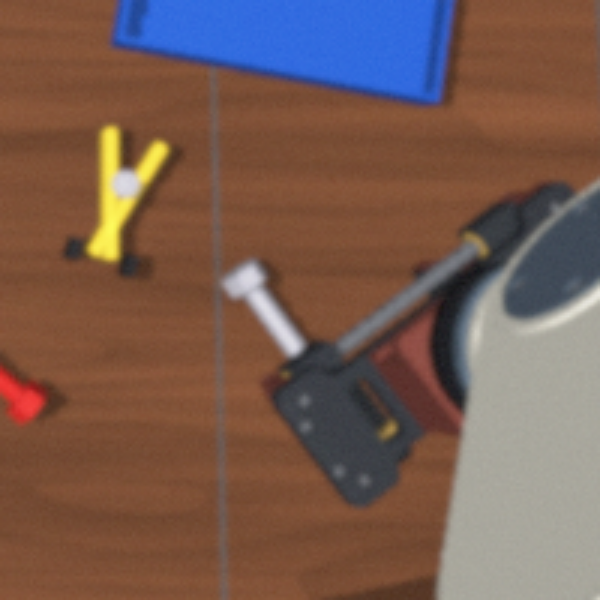

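The hand hangs over bolt2, displaced in the picture by its height, and its axis lines up with the shank. Going down.

```bash
python3 -m jog '{"delta_rot":[[0,0,0],[0,0,0],[0,0,0],[0,0,0],[0,0,0]],"translation":[[5,-4.5,40],[5,-4.5,85],[5,-4.5,125],[5,-4.5,138],[5,-4.5,138]],"hand":[1,1,1,1,1]}' >/dev/null
python3 -m jog '{"delta_rot":[[0,0,0],[0,0,0],[0,0,0],[0,0,0],[0,0,0]],"translation":[[0,0,0],[0,0,0],[0,0,0],[0,0,0],[0,0,0]],"hand":[1,-1,-1,-1,-1]}'
python3 -m jog '{"delta_rot":[[0,0,0],[0,0,0],[0,0,0],[0,0,0]],"translation":[[0,0,0],[0,0,0],[0,0,0],[0,0,0]],"hand":[-1,-1,-1,-1]}'
```

```text
t: 2.35
ee_pos: [367.1, -296.0, 4.2]
orientation: [2.981, 0.989, 0.001]
ft_force: [-0.9, 0.3, 0.6]
width: 59.2
t: 2.75
ee_pos: [366.7, -295.7, 3.6]
orientation: [-2.982, -0.989, 0.0]
ft_force: [-0.5, -0.4, -0.1]
width: 27.3
```

```bash
python3 -m jog '{"delta_rot":[[0,0,0],[0,0,0],[0,0,0],[0,0,0],[0,0,0]],"translation":[[0,0,0],[0,0,0],[0,0,0],[0,0,0],[0,0,0]],"hand":[-1,-1,-1,-1,-1]}'
python3 -m jog '{"delta_rot":[[0,0,0],[0,0,0],[0,0,0],[0,0,0],[0,0,0]],"translation":[[0,0,-15],[0,0,-40],[0,0,-80],[0,0,-110],[0,0,-110]],"hand":[-1,-1,-1,-1,-1]}'
python3 go.py '[[568,-357,110,1.394],[568,-357,9,1.394],[568,-357,140,1.394],[463.5,-60,140,-0.153]]'
```

```text
t: 3.25
ee_pos: [366.9, -295.9, 3.7]
orientation: [2.982, 0.989, 0.0]
ft_force: [0.7, -0.3, 0.0]
width: 13.1
t: 3.75
ee_pos: [368.3, -297.0, 116.7]
orientation: [2.977, 0.988, 0.005]
ft_force: [-0.1, -1.1, -1.7]
width: 12.9
t3.8 tcp [ 368.3 -297.   116.7] yaw 0.641 tilt 0.006 F [-0.1 -1.1 -1.7] w 12.9
[ 568.    -357.     110.       1.394]  shift [124.2 167.5   6.7]  rz -0.753
[ 568.    -357.       9.       1.394]  shift [  0.   0. 101.]  rz -0.000
[ 568.    -357.     140.       1.394]  shift [   0.    0. -131.]  rz -0.000
[ 4.635e+02 -6.000e+01  1.400e+02 -1.530e-01]  shift [ 274.  -155.1   -0. ]  rz 1.547
```

```bash
python3 -m jog '{"delta_rot":[[0,0,-0.15],[0,0,-0.3],[0,0,-0.45],[0,0,-0.6],[0,0,-0.753]],"translation":[[25,33,0],[50,67,0],[75,100,0],[100,134,0],[124,167,4]],"hand":[-1,-1,-1,-1,-1]}'>/dev/null
python3 -m jog '{"delta_rot":[[0,0,0],[0,0,0],[0,0,0]],"translation":[[0,0,0],[0,0,0],[0,0,0]],"hand":[-1,-1,-1]}'
python3 go.py '[[568,-357,110,1.394],[568,-357,9,1.394],[568,-357,140,1.394],[463.5,-60,140,-0.153]]'
```

```text
t: 4.55
ee_pos: [564.0, -354.5, 107.9]
orientation: [-2.411, -2.009, 0.002]
ft_force: [0.2, 0.2, -1.6]
width: 13.2
t4.5 tcp [ 564.  -354.5  107.9] yaw 1.389 tilt 0.004 F [ 0.2  0.2 -1.6] w 13.2
[ 568.    -357.     110.       1.394]  shift [-1.8  4.4 -2.1]  rz -0.005
[ 568.    -357.       9.       1.394]  shift [  0.   0. 101.]  rz -0.000
[ 568.    -357.     140.       1.394]  shift [   0.    0. -131.]  rz -0.000
[ 4.635e+02 -6.000e+01  1.400e+02 -1.530e-01]  shift [ 274.  -155.1   -0. ]  rz 1.547
```

```bash
python3 -m jog '{"delta_rot":[[0,0,0],[0,0,0],[0,0,0],[0,0,0],[0,0,0]],"translation":[[-2,4,30],[-2,4,65],[-2,4,88],[-2,4,98],[-2,4,98]],"hand":[-1,-1,-1,-1,-1]}'
python3 -m jog '{"delta_rot":[[0,0,0],[0,0,0],[0,0,0],[0,0,0],[0,0,0]],"translation":[[0,0,0],[0,0,0],[0,0,0],[0,0,0],[0,0,0]],"hand":[-1,-0.3,-0.3,-0.3,-0.3]}'
python3 -m jog '{"delta_rot":[[0,0,0],[0,0,0],[0,0,0],[0,0,0],[0,0,0]],"translation":[[0,0,-20],[0,0,-60],[0,0,-100],[0,0,-130],[0,0,-130]],"hand":[-0.3,-0.3,0.3,0.3,0.3]}'
python3 -m jog '{"delta_rot":[[0,0,0.15],[0,0,0.3],[0,0,0.45],[0,0,0.6],[0,0,0.75]],"translation":[[30,-17,0],[60,-35,0],[95,-53,0],[125,-71,0],[150,-85,0]],"hand":[0.3,0.3,0.3,0.3,0.3]}' >/dev/null
python3 go.py '[[463.5,-60,140,-0.153],[463.5,-60,4,-0.153]]'
```

```text
t: 5.05
ee_pos: [567.8, -357.4, 10.3]
orientation: [-2.411, -2.01, 0.002]
ft_force: [-0.0, 0.7, -2.7]
width: 13.1
t: 5.55
ee_pos: [570.0, -358.4, 12.4]
orientation: [2.411, 2.012, 0.001]
ft_force: [0.2, -0.8, -0.0]
width: 30.8
t: 6.05
ee_pos: [572.3, -359.9, 147.2]
orientation: [2.406, 2.007, 0.004]
ft_force: [0.2, 0.5, 0.5]
width: 51.3
t6.5 tcp [ 511.2 -193.5  140.8] yaw 0.635 tilt 0.002 F [-0.2  0.1  0.7] w 57.3
[ 4.635e+02 -6.000e+01  1.400e+02 -1.530e-01]  shift [  40.7 -135.7    0.8]  rz 0.788
[ 4.635e+02 -6.000e+01  4.000e+00 -1.530e-01]  shift [  0.  -0. 136.]  rz -0.000
```

```bash
python3 -m jog '{"delta_rot":[[0,0,0.15],[0,0,0.3],[0,0,0.45],[0,0,0.6],[0,0,0.75]],"translation":[[8,-27,0],[16,-54,0],[24,-81,0],[32,-108,0],[38,-132,0]],"hand":[0.3,0.3,0.3,0.3,0.3]}' >/dev/null
python3 -m jog '{"delta_rot":[[0,0,0.02],[0,0,0.02],[0,0,0.02]],"translation":[[0,0,0],[0,0,0],[0,0,0]],"hand":[0.3,0.3,0.3]}' >/dev/null
python3 go.py '[[463.5,-60,140,-0.153],[463.5,-60,4,-0.153]]'
```

```text
t7.3 tcp [464.9 -67.5 141.6] yaw -0.127 tilt 0.000 F [-0.1 -0.  -0.5] w 57.0
[ 4.635e+02 -6.000e+01  1.400e+02 -1.530e-01]  shift [-2.4 -7.3  1.6]  rz 0.026
[ 4.635e+02 -6.000e+01  4.000e+00 -1.530e-01]  shift [  0.  -0. 136.]  rz -0.000
```

```bash
python3 -c "
from h import *
im=optics.get_image('scene')[:,:,::-1]; cv2.imwrite('pics/b1.png',cv2.resize(im[170:370,70:350],None,fx=2.8,fy=2.8))"
```

```text
(no output)
```

View pics/b1.png

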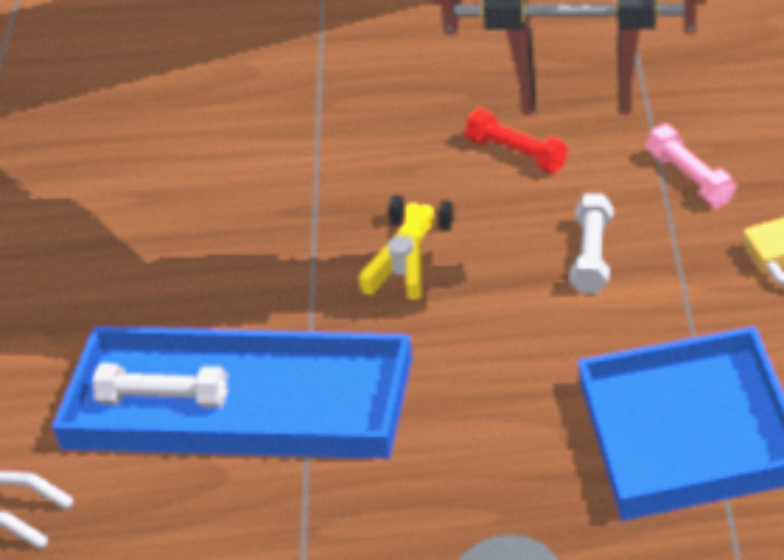

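Bolt2 lies flat in the left end of the tray, with about half the tray free. Next is bolt1.

```bash
python3 -m jog '{"delta_rot":[[0,0,0.026],[0,0,0.026],[0,0,0.026],[0,0,0.026],[0,0,0.026]],"translation":[[-2,-7,40],[-2,-7,85],[-2,-7,125],[-2,-7,137],[-2,-7,137]],"hand":[0.3,0.3,0.3,0,0]}' 
for i in 1 2; do python3 -m jog '{"delta_rot":[[0,0,0],[0,0,0],[0,0,0],[0,0,0],[0,0,0]],"translation":[[0,0,0],[0,0,0],[0,0,0],[0,0,0],[0,0,0]],"hand":[-1,-1,-1,-1,-1]}'; done
python3 -m jog '{"delta_rot":[[0,0,0],[0,0,0],[0,0,0],[0,0,0],[0,0,0]],"translation":[[0,0,-15],[0,0,-40],[0,0,-80],[0,0,-110],[0,0,-110]],"hand":[-1,-1,-1,-1,-1]}'
python3 go.py '[[525,-159,112,0.62],[586,-259,112,1.394]]'
```

```text
t: 7.9
ee_pos: [462.3, -60.0, 3.3]
orientation: [-3.132, 0.244, 0.006]
ft_force: [1.1, -0.6, 0.9]
width: 45.2
t: 8.4
ee_pos: [464.1, -59.8, 5.7]
orientation: [3.132, -0.243, 0.003]
ft_force: [-0.6, -1.1, 9.1]
width: 13.4
t: 8.9
ee_pos: [464.1, -59.8, 5.7]
orientation: [3.132, -0.243, 0.003]
ft_force: [-0.6, -1.0, 10.2]
width: 13.2
t: 9.4
ee_pos: [465.7, -59.9, 118.2]
orientation: [3.132, -0.243, 0.011]
ft_force: [-0.6, -0.1, -2.9]
width: 13.5
t9.4 tcp [465.7 -59.9 118.2] yaw -0.155 tilt 0.007 F [-0.6 -0.1 -2.9] w 13.5
[ 525.   -159.    112.      0.62]  shift [73.9 88.7  6.2]  rz -0.775
[ 586.    -259.     112.       1.394]  shift [ -8.5 116.8  -0. ]  rz -0.774
```

```bash
python3 -m jog '{"delta_rot":[[0,0,-0.15],[0,0,-0.3],[0,0,-0.45],[0,0,-0.6],[0,0,-0.75]],"translation":[[15,18,1],[30,36,2],[45,54,3],[60,72,3],[74,89,3]],"hand":[-1,-1,-1,-1,-1]}' >/dev/null
python3 -m jog '{"delta_rot":[[0,0,-0.15],[0,0,-0.3],[0,0,-0.45],[0,0,-0.6],[0,0,-0.75]],"translation":[[-2,23,0],[-4,46,0],[-6,70,0],[-8,94,0],[-8,117,0]],"hand":[-1,-1,-1,-1,-1]}' >/dev/null
python3 -m jog '{"delta_rot":[[0,0,-0.04],[0,0,-0.04],[0,0,-0.04]],"translation":[[0,0,0],[0,0,0],[0,0,0]],"hand":[-1,-1,-1]}'
python3 go.py '[[586,-259,112,1.394],[586,-259,10,1.394]]'
```

```text
t: 10.7
ee_pos: [580.5, -259.8, 110.3]
orientation: [-2.418, -2.003, 0.002]
ft_force: [-0.5, 0.2, -1.6]
width: 13.2
t10.7 tcp [ 580.5 -259.8  110.3] yaw 1.383 tilt 0.002 F [-0.5  0.2 -1.6] w 13.2
[ 586.    -259.     112.       1.394]  shift [ 1.8  5.2 -1.7]  rz -0.011
[ 586.    -259.      10.       1.394]  shift [  0.   0. 102.]  rz -0.000
```

```bash
python3 -m jog '{"delta_rot":[[0,0,0],[0,0,0],[0,0,0],[0,0,0],[0,0,0]],"translation":[[2,5,30],[2,5,65],[2,5,88],[2,5,100],[2,5,100]],"hand":[-1,-1,-1,-1,-1]}'
python3 -m jog '{"delta_rot":[[0,0,0],[0,0,0],[0,0,0],[0,0,0],[0,0,0]],"translation":[[0,0,0],[0,0,0],[0,0,0],[0,0,0],[0,0,0]],"hand":[-1,-0.3,-0.3,-0.3,-0.3]}'
python3 -m jog '{"delta_rot":[[0,0,0],[0,0,0],[0,0,0],[0,0,0],[0,0,0]],"translation":[[0,0,-20],[0,0,-60],[0,0,-100],[0,0,-130],[0,0,-130]],"hand":[-0.3,-0.3,0.3,0.3,0.6]}'
python3 go.py '[[533,-92,140,0.8],[479.6,74,140,0.28],[479.6,74,4,0.28],[479.6,74,110,0.28]]'
```

```text
t: 11.2
ee_pos: [585.7, -258.5, 10.2]
orientation: [-2.416, -2.004, 0.002]
ft_force: [0.6, 0.0, -2.5]
width: 13.3
t: 11.7
ee_pos: [587.2, -259.5, 12.3]
orientation: [2.418, 2.005, 0.001]
ft_force: [-0.7, 0.5, -1.1]
width: 31.1
t: 12.2
ee_pos: [589.7, -260.7, 146.8]
orientation: [2.412, 2.0, 0.006]
ft_force: [0.3, -0.4, 0.1]
width: 51.3
t12.2 tcp [ 589.7 -260.7  146.8] yaw 1.385 tilt 0.009 F [ 0.3 -0.4  0.1] w 51.3
[533.  -92.  140.    0.8]  shift [155.3 -86.9   6.8]  rz 0.585
[4.796e+02 7.400e+01 1.400e+02 2.800e-01]  shift [  81.9 -154.    -0. ]  rz 0.520
[4.796e+02 7.400e+01 4.000e+00 2.800e-01]  shift [  0.   0. 136.]  rz -0.000
[4.796e+02 7.400e+01 1.100e+02 2.800e-01]  shift [   0.    0. -106.]  rz -0.000
```

```bash
python3 -m jog '{"delta_rot":[[0,0,0.12],[0,0,0.24],[0,0,0.36],[0,0,0.48],[0,0,0.585]],"translation":[[31,-17,0],[62,-34,0],[93,-51,0],[124,-68,0],[155,-87,0]],"hand":[0.7,0.7,0.7,0.7,0.7]}' >/dev/null
python3 -m jog '{"delta_rot":[[0,0,0.12],[0,0,0.24],[0,0,0.36],[0,0,0.48],[0,0,0.52]],"translation":[[16,-31,0],[33,-62,0],[50,-92,0],[67,-123,0],[82,-152,0]],"hand":[0.7,0.7,0.7,0.7,0.7]}' >/dev/null
python3 -m jog '{"delta_rot":[[0,0,0],[0,0,0],[0,0,0]],"translation":[[0,0,0],[0,0,0],[0,0,0]],"hand":[0.7,0.7,0.7]}' >/dev/null
python3 go.py '[[479.6,74,140,0.28],[479.6,74,4,0.28]]'; python3 -c "
from h import *
im=optics.get_image('scene')[:,:,::-1]; cv2.imwrite('pics/lk.png',cv2.resize(im[170:370,80:400],None,fx=2.5,fy=2.5))"
```

```text
t13.5 tcp [478.3  73.2 141.4] yaw 0.280 tilt 0.000 F [-0.3 -0.5 -0.2] w 74.7
[4.796e+02 7.400e+01 1.400e+02 2.800e-01]  shift [ 1.5 -0.4  1.4]  rz -0.000
[4.796e+02 7.400e+01 4.000e+00 2.800e-01]  shift [  0.   0. 136.]  rz -0.000
```

View pics/lk.png

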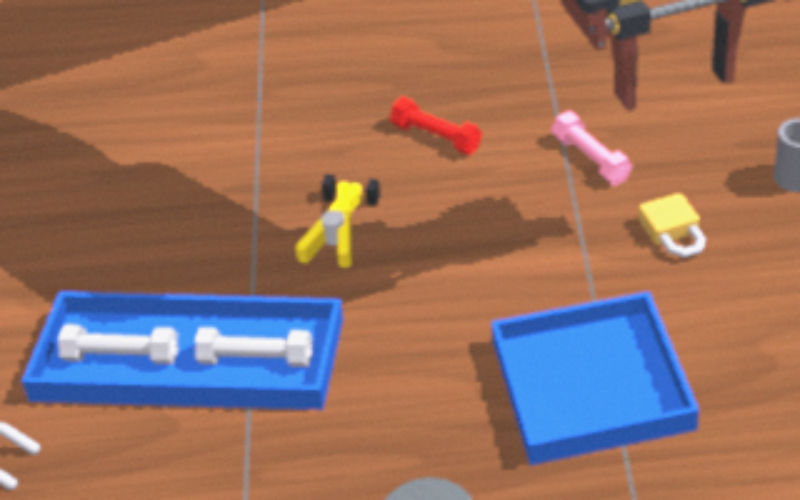

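Both bolts lie flat, end to end in the tray. Now the padlock.

```bash
python3 -m jog '{"delta_rot":[[0,0,0],[0,0,0],[0,0,0],[0,0,0],[0,0,0]],"translation":[[1,0,40],[1,0,85],[1,0,125],[1,0,136],[1,0,136]],"hand":[0.7,0.7,0.7,0.7,0.7]}' 
for i in 1 2; do python3 -m jog '{"delta_rot":[[0,0,0],[0,0,0],[0,0,0],[0,0,0],[0,0,0]],"translation":[[0,0,0],[0,0,0],[0,0,0],[0,0,0],[0,0,0]],"hand":[-1,-1,-1,-1,-1]}'; done
python3 -m jog '{"delta_rot":[[0,0,0],[0,0,0],[0,0,0],[0,0,0],[0,0,0]],"translation":[[0,0,-15],[0,0,-40],[0,0,-80],[0,0,-110],[0,0,-110]],"hand":[-1,-1,-1,-1,-1]}'
python3 go.py '[[577,299,112,0.28],[577,299,10,0.28]]'
```

```text
t: 14.05
ee_pos: [478.2, 73.2, 4.4]
orientation: [-3.111, -0.436, 0.006]
ft_force: [-0.1, -0.5, -0.3]
width: 74.6
t: 14.55
ee_pos: [479.8, 74.1, 6.5]
orientation: [3.111, 0.439, 0.003]
ft_force: [-2.0, -0.2, 7.9]
width: 39.3
t: 15.05
ee_pos: [479.8, 74.1, 6.5]
orientation: [3.111, 0.438, 0.002]
ft_force: [-0.8, -0.1, 8.2]
width: 39.3
t: 15.55
ee_pos: [481.5, 74.5, 119.1]
orientation: [3.111, 0.438, 0.011]
ft_force: [1.2, -0.1, -2.0]
width: 39.9
t15.6 tcp [481.5  74.5 119.1] yaw 0.280 tilt 0.007 F [ 1.2 -0.1 -2. ] w 39.9
[5.77e+02 2.99e+02 1.12e+02 2.80e-01]  shift [ 153.9 -189.4    7.1]  rz -0.000
[5.77e+02 2.99e+02 1.00e+01 2.80e-01]  shift [  0.   0. 102.]  rz -0.000
```

```bash
python3 -m jog '{"delta_rot":[[0,0,0],[0,0,0],[0,0,0],[0,0,0],[0,0,0]],"translation":[[30,-37,1],[60,-74,2],[90,-111,3],[120,-148,4],[150,-185,4]],"hand":[-1,-1,-1,-1,-1]}' >/dev/null
python3 -m jog '{"delta_rot":[[0,0,0],[0,0,0],[0,0,0],[0,0,0]],"translation":[[3,-4,0],[3,-4,0],[3,-4,0],[3,-4,0]],"hand":[-1,-1,-1,-1]}'
python3 go.py '[[577,299,112,0.28],[577,299,10.5,0.28]]'
```

```text
t: 16.45
ee_pos: [572.9, 296.3, 110.9]
orientation: [3.11, 0.436, -0.003]
ft_force: [-0.6, 0.1, -2.6]
width: 39.9
t16.4 tcp [572.9 296.3 110.9] yaw 0.279 tilt 0.002 F [-0.6  0.1 -2.6] w 39.9
[5.77e+02 2.99e+02 1.12e+02 2.80e-01]  shift [ 4.7 -1.5 -1.1]  rz -0.001
[5.77e+02 2.99e+02 1.05e+01 2.80e-01]  shift [  0.    0.  101.5]  rz -0.000
```

```bash
python3 -m jog '{"delta_rot":[[0,0,0],[0,0,0],[0,0,0],[0,0,0],[0,0,0]],"translation":[[5,-1,30],[5,-1,65],[5,-1,88],[5,-1,100],[5,-1,100]],"hand":[-1,-1,-1,-1,-1]}'
python3 -m jog '{"delta_rot":[[0,0,0],[0,0,0],[0,0,0],[0,0,0],[0,0,0]],"translation":[[0,0,0],[0,0,0],[0,0,0],[0,0,0],[0,0,0]],"hand":[-1,0.3,0.3,0.3,0.3]}'
python3 -m jog '{"delta_rot":[[0,0,0],[0,0,0],[0,0,0],[0,0,0],[0,0,0]],"translation":[[0,0,-20],[0,0,-60],[0,0,-100],[0,0,-140],[0,0,-140]],"hand":[0.3,0.3,0.6,0.6,0.6]}'
python3 go.py '[[505,247,150,0.98],[433,194.5,150,1.69],[433,194.5,10,1.69]]'
```

```text
t: 16.95
ee_pos: [578.1, 299.0, 10.9]
orientation: [3.111, 0.436, -0.002]
ft_force: [-0.3, -0.5, -2.4]
width: 39.8
t: 17.45
ee_pos: [578.8, 300.5, 12.2]
orientation: [-3.111, -0.438, -0.001]
ft_force: [-0.3, 0.3, 0.2]
width: 57.0
t: 17.95
ee_pos: [581.9, 302.1, 158.1]
orientation: [-3.107, -0.438, -0.016]
ft_force: [0.3, -0.4, 0.4]
width: 69.8
t17.9 tcp [581.9 302.1 158.1] yaw 0.280 tilt 0.011 F [ 0.3 -0.4  0.4] w 69.8
[505.   247.   150.     0.98]  shift [-89.1  31.7   8.1]  rz -0.700
[433.   194.5  150.     1.69]  shift [-83.7 -30.6  -0. ]  rz -0.710
[433.   194.5   10.     1.69]  shift [  0.   0. 140.]  rz -0.000
```

```bash
python3 -m jog '{"delta_rot":[[0,0,-0.14],[0,0,-0.28],[0,0,-0.42],[0,0,-0.56],[0,0,-0.7]],"translation":[[-18,6,0],[-36,12,0],[-54,18,0],[-72,25,0],[-89,32,0]],"hand":[0.8,0.8,0.8,0.8,0.8]}' >/dev/null
python3 -m jog '{"delta_rot":[[0,0,-0.14],[0,0,-0.28],[0,0,-0.42],[0,0,-0.56],[0,0,-0.71]],"translation":[[-17,-6,0],[-34,-12,0],[-51,-18,0],[-68,-25,0],[-84,-31,0]],"hand":[0.8,0.8,0.8,0.8,0.8]}' >/dev/null
python3 -m jog '{"delta_rot":[[0,0,0],[0,0,0],[0,0,0]],"translation":[[0,0,0],[0,0,0],[0,0,0]],"hand":[0.8,0.8,0.8]}' >/dev/null
python3 go.py '[[433,194.5,150,1.69],[433,194.5,10,1.69]]'; python3 -c "
from h import *
im=optics.get_image('scene')[:,:,::-1]; cv2.imwrite('pics/ca2.png',cv2.resize(im[130:330,290:540],None,fx=3,fy=3))"
```

```text
t19.2 tcp [430.2 193.1 151.8] yaw 1.687 tilt 0.001 F [ 0.2 -0.5  0.5] w 79.3
[433.   194.5  150.     1.69]  shift [1.1 2.9 1.8]  rz -0.003
[433.   194.5   10.     1.69]  shift [  0.   0. 140.]  rz -0.000
```

View pics/ca2.png

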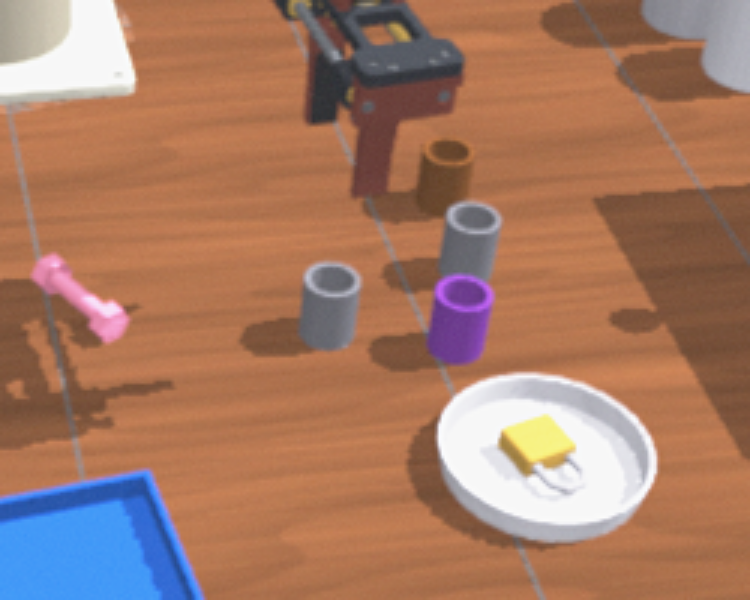

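The padlock lies flat in the dish. Now the nearer grey coupling (crop pixel (330,305)).

```bash
python3 -m jog '{"delta_rot":[[0,0,0],[0,0,0],[0,0,0],[0,0,0],[0,0,0]],"translation":[[1,3,40],[1,3,80],[1,3,120],[1,3,141],[1,3,141]],"hand":[0.8,0.8,0.8,0.8,0.8]}' 
for i in 1 2; do python3 -m jog '{"delta_rot":[[0,0,0],[0,0,0],[0,0,0],[0,0,0],[0,0,0]],"translation":[[0,0,0],[0,0,0],[0,0,0],[0,0,0],[0,0,0]],"hand":[-1,-1,-1,-1,-1]}'; done
python3 -m jog '{"delta_rot":[[0,0,0],[0,0,0],[0,0,0],[0,0,0],[0,0,0]],"translation":[[0,0,-15],[0,0,-40],[0,0,-80],[0,0,-110],[0,0,-110]],"hand":[-1,-1,-1,-1,-1]}'
python3 go.py '[[540,77,122,1.69],[648,-41,122,1.69],[648,-41,14,1.69]]'
```

```text
t: 19.8
ee_pos: [430.7, 193.4, 8.0]
orientation: [-2.085, -2.347, 0.007]
ft_force: [-0.2, -0.5, -0.1]
width: 79.1
t: 20.3
ee_pos: [432.6, 194.1, 11.4]
orientation: [2.085, 2.349, 0.002]
ft_force: [-0.4, -0.5, -0.3]
width: 42.4
t: 20.8
ee_pos: [432.6, 194.1, 11.3]
orientation: [2.085, 2.349, 0.002]
ft_force: [-1.4, -0.2, 6.9]
width: 39.8
t: 21.3
ee_pos: [434.4, 194.8, 124.2]
orientation: [2.083, 2.347, 0.01]
ft_force: [-0.4, 0.4, 0.1]
width: 39.9
t21.3 tcp [434.4 194.8 124.2] yaw 1.690 tilt 0.007 F [-0.4  0.4  0.1] w 39.9
[540.    77.   122.     1.69]  shift [-129.5   90.9    2.2]  rz -0.000
[648.   -41.   122.     1.69]  shift [-130.    93.2   -0. ]  rz -0.000
[648.   -41.    14.     1.69]  shift [  0.   0. 108.]  rz -0.000
```

```bash
python3 -m jog '{"delta_rot":[[0,0,0],[0,0,0],[0,0,0],[0,0,0],[0,0,0]],"translation":[[-26,18,0],[-52,36,0],[-78,54,0],[-104,72,0],[-130,91,0]],"hand":[-1,-1,-1,-1,-1]}' >/dev/null
python3 -m jog '{"delta_rot":[[0,0,0],[0,0,0],[0,0,0],[0,0,0],[0,0,0]],"translation":[[-26,18,0],[-52,36,0],[-78,54,0],[-104,72,0],[-130,93,0]],"hand":[-1,-1,-1,-1,-1]}' >/dev/null
python3 -m jog '{"delta_rot":[[0,0,0],[0,0,0],[0,0,0]],"translation":[[0,0,0],[0,0,0],[0,0,0]],"hand":[-1,-1,-1]}' >/dev/null
python3 go.py '[[648,-41,122,1.69],[648,-41,15.5,1.69]]'
```

```text
t22.6 tcp [644.1 -41.7 119.5] yaw 1.690 tilt 0.003 F [-0.8  0.2 -0.6] w 39.9
[648.   -41.   122.     1.69]  shift [ 0.3  3.9 -2.5]  rz 0.000
[648.   -41.    15.5    1.69]  shift [  0.    0.  106.5]  rz -0.000
```

```bash
python3 -m jog '{"delta_rot":[[0,0,0],[0,0,0],[0,0,0],[0,0,0],[0,0,0]],"translation":[[0,4,30],[0,4,65],[0,4,90],[0,4,103],[0,4,103]],"hand":[-1,-1,-1,-1,-1]}'
python3 -m jog '{"delta_rot":[[0,0,0],[0,0,0],[0,0,0],[0,0,0],[0,0,0]],"translation":[[0,0,0],[0,0,0],[0,0,0],[0,0,0],[0,0,0]],"hand":[-1,-1,0.25,0.25,0.25]}'
python3 -m jog '{"delta_rot":[[0,0,0],[0,0,0],[0,0,0],[0,0,0],[0,0,0]],"translation":[[0,0,-10],[0,0,-40],[0,0,-80],[0,0,-120],[0,0,-140]],"hand":[0.25,0.25,0.25,0.25,0.6]}'
python3 go.py '[[512,137,155,1.69],[377,315.5,155,1.69],[377,315.5,10,1.69]]'
```

```text
t: 23.1
ee_pos: [648.0, -41.1, 16.2]
orientation: [-2.083, -2.349, 0.003]
ft_force: [-0.4, -0.6, -0.8]
width: 40.2
t: 23.6
ee_pos: [649.9, -42.1, 18.2]
orientation: [2.085, 2.349, 0.001]
ft_force: [0.3, 0.8, -0.1]
width: 54.9
t: 24.1
ee_pos: [651.4, -42.2, 162.3]
orientation: [2.083, 2.346, 0.005]
ft_force: [0.3, 0.1, 0.2]
width: 59.8
t24.1 tcp [651.4 -42.2 162.3] yaw 1.690 tilt 0.005 F [0.3 0.1 0.2] w 59.8
[512.   137.   155.     1.69]  shift [ 194.4 -117.2    7.3]  rz -0.000
[377.   315.5  155.     1.69]  shift [ 193.3 -112.8   -0. ]  rz -0.000
[377.   315.5   10.     1.69]  shift [  0.   0. 145.]  rz -0.000
```

```bash
python3 -m jog '{"delta_rot":[[0,0,0],[0,0,0],[0,0,0],[0,0,0],[0,0,0]],"translation":[[39,-23,0],[78,-46,0],[117,-70,0],[155,-93,0],[194,-116,0]],"hand":[0.7,0.7,0.7,0.7,0.7]}' >/dev/null
python3 -m jog '{"delta_rot":[[0,0,0],[0,0,0],[0,0,0],[0,0,0],[0,0,0]],"translation":[[39,-23,0],[78,-46,0],[117,-70,0],[155,-91,0],[192,-110,0]],"hand":[0.7,0.7,0.7,0.7,0.7]}' >/dev/null
python3 -m jog '{"delta_rot":[[0,0,0],[0,0,0],[0,0,0]],"translation":[[0,0,0],[0,0,0],[0,0,0]],"hand":[0.7,0.7,0.7]}' >/dev/null
python3 go.py '[[377,315.5,155,1.69],[377,315.5,10,1.69]]'; python3 -c "
from h import *
im=optics.get_image('scene')[:,:,::-1]; cv2.imwrite('pics/cb2.png',cv2.resize(im[130:360,260:540],None,fx=2.6,fy=2.6))"
```

```text
t25.4 tcp [379.9 314.  158.1] yaw 1.689 tilt 0.001 F [ 0.  -0.7 -0.4] w 74.7
[377.   315.5  155.     1.69]  shift [ 1.8 -2.7  3.1]  rz -0.001
[377.   315.5   10.     1.69]  shift [  0.   0. 145.]  rz -0.000
```

View pics/cb2.png

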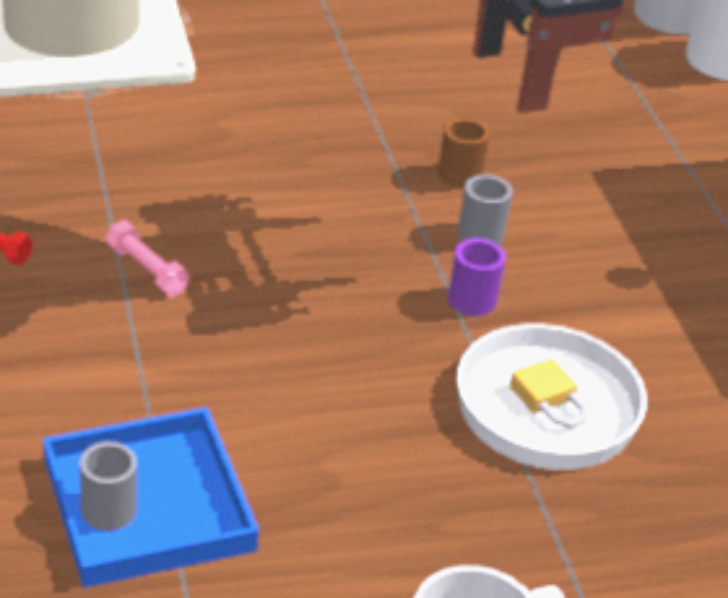

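Coupling A stands upright in the tray. Next is the remaining grey one at crop (487,210), between the purple and brown ones, so I'll narrow the jaws.

```bash
python3 -m jog '{"delta_rot":[[0,0,0],[0,0,0],[0,0,0],[0,0,0],[0,0,0]],"translation":[[2,-3,20],[2,-3,60],[2,-3,100],[2,-3,135],[2,-3,146]],"hand":[0.45,0.45,0.45,0.45,0.45]}' 
for i in 1 2; do python3 -m jog '{"delta_rot":[[0,0,0],[0,0,0],[0,0,0],[0,0,0],[0,0,0]],"translation":[[0,0,0],[0,0,0],[0,0,0],[0,0,0],[0,0,0]],"hand":[-1,-1,-1,-1,-1]}'; done
python3 -m jog '{"delta_rot":[[0,0,0],[0,0,0],[0,0,0],[0,0,0],[0,0,0]],"translation":[[0,0,-15],[0,0,-40],[0,0,-80],[0,0,-110],[0,0,-110]],"hand":[-1,-1,-1,-1,-1]}'
python3 go.py '[[509,165,122,1.69],[641,15,122,1.69],[641,15,15.5,1.69]]'
```

```text
t: 25.95
ee_pos: [375.3, 313.7, 9.0]
orientation: [-2.087, -2.347, 0.008]
ft_force: [0.3, 0.4, -0.2]
width: 63.9
t: 26.45
ee_pos: [377.3, 316.8, 13.2]
orientation: [2.085, 2.349, 0.005]
ft_force: [0.6, -2.6, 9.1]
width: 40.0
t: 26.95
ee_pos: [377.3, 316.8, 13.2]
orientation: [2.085, 2.349, 0.005]
ft_force: [0.9, -2.6, 8.2]
width: 39.8
t: 27.45
ee_pos: [378.3, 317.9, 125.9]
orientation: [2.084, 2.349, 0.013]
ft_force: [0.5, -0.4, -0.4]
width: 40.2
t27.4 tcp [378.3 317.9 125.9] yaw 1.690 tilt 0.008 F [ 0.5 -0.4 -0.4] w 40.2
[509.   165.   122.     1.69]  shift [-167.4  111.6    3.9]  rz -0.000
[641.    15.   122.     1.69]  shift [-164.6  113.2   -0. ]  rz -0.000
[641.    15.    15.5    1.69]  shift [  0.    0.  106.5]  rz -0.000
```

```bash
python3 -m jog '{"delta_rot":[[0,0,0],[0,0,0],[0,0,0],[0,0,0],[0,0,0]],"translation":[[-33,22,0],[-66,44,0],[-100,66,0],[-134,88,0],[-167,111,0]],"hand":[-1,-1,-1,-1,-1]}' >/dev/null
python3 -m jog '{"delta_rot":[[0,0,0],[0,0,0],[0,0,0],[0,0,0],[0,0,0]],"translation":[[-33,22,0],[-66,44,0],[-100,66,0],[-134,88,0],[-165,113,0]],"hand":[-1,-1,-1,-1,-1]}' >/dev/null
python3 -m jog '{"delta_rot":[[0,0,0],[0,0,0],[0,0,0]],"translation":[[0,0,0],[0,0,0],[0,0,0]],"hand":[-1,-1,-1]}' >/dev/null
python3 go.py '[[641,15,122,1.69],[641,15,17.5,1.69]]'
```

```text
t28.8 tcp [636.6  13.8 120.9] yaw 1.690 tilt 0.002 F [ 0.1 -0.1 -0.9] w 39.9
[641.    15.   122.     1.69]  shift [ 0.7  4.6 -1.1]  rz 0.000
[641.    15.    17.5    1.69]  shift [  0.    0.  104.5]  rz -0.000
```

```bash
python3 -m jog '{"delta_rot":[[0,0,0],[0,0,0],[0,0,0],[0,0,0],[0,0,0]],"translation":[[1,5,30],[1,5,65],[1,5,90],[1,5,103],[1,5,103]],"hand":[-1,-1,-1,-1,-1]}'
python3 -m jog '{"delta_rot":[[0,0,0],[0,0,0],[0,0,0],[0,0,0],[0,0,0]],"translation":[[0,0,0],[0,0,0],[0,0,0],[0,0,0],[0,0,0]],"hand":[-1,-1,0.25,0.25,0.25]}'
python3 -m jog '{"delta_rot":[[0,0,0],[0,0,0],[0,0,0],[0,0,0],[0,0,0]],"translation":[[0,0,-10],[0,0,-40],[0,0,-80],[0,0,-120],[0,0,-150]],"hand":[0.25,0.25,0.25,0.25,0.6]}'
for i in 1 2; do python3 -m jog '{"delta_rot":[[0,0,0],[0,0,0],[0,0,0],[0,0,0],[0,0,0]],"translation":[[40,20,0],[80,40,0],[120,60,0],[140,80,0],[140,80,0]],"hand":[0.6,0.6,0.6,0.6,0.6]}'>/dev/null; done
python3 -c "
from h import *
state()
for n in ('scene','top'): cv2.imwrite('pics/f%s.png'%n,optics.get_image(n)[:,:,::-1])"
```

```text
t: 29.25
ee_pos: [641.2, 15.7, 17.4]
orientation: [-2.082, -2.349, 0.003]
ft_force: [-0.2, 0.4, -1.2]
width: 39.9
t: 29.75
ee_pos: [643.2, 14.6, 19.2]
orientation: [2.085, 2.349, 0.001]
ft_force: [0.9, 0.3, -0.8]
width: 54.5
t: 30.25
ee_pos: [643.6, 14.5, 172.1]
orientation: [2.084, 2.348, 0.003]
ft_force: [0.3, 0.1, -0.6]
width: 59.6
t31.2 tcp [769.2 314.  168.7] yaw 1.692 tilt 0.001 F [-0.2 -0.5 -1. ] w 70.2
```

View pics/fscene.png

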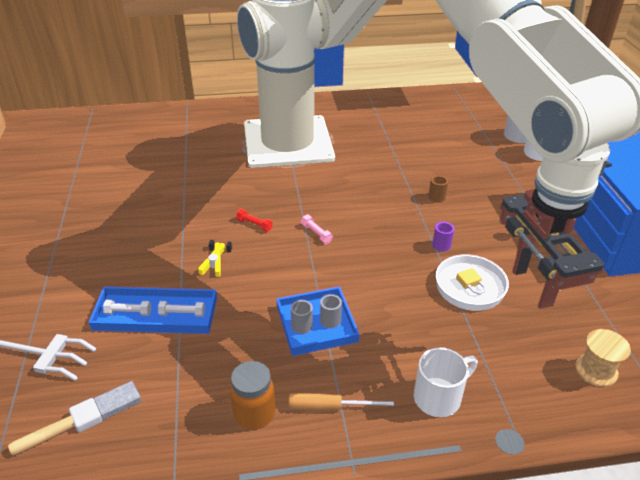

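View pics/ftop.png

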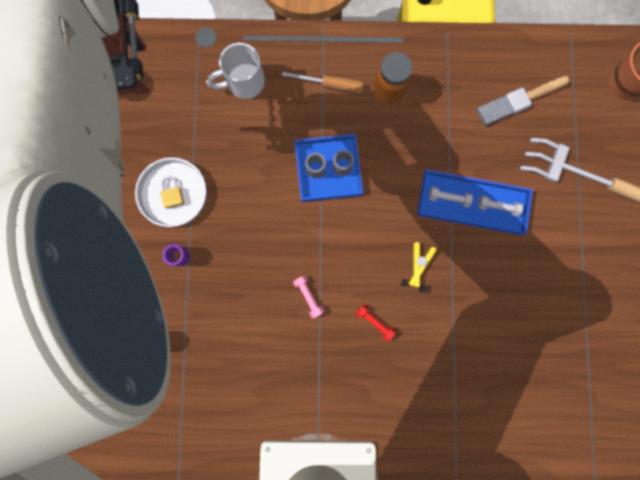

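All five parts are in place, and the clamp and look-alikes have not moved. One numeric check, then I'll hand in.

Run:
```python
from h import *
def loc(p,z,c,yaw):
    d=pix2w("top",p,z)[:,:2]-c; s,k=np.sin(yaw),np.cos(yaw); return (d@np.array([[k,-s],[s,k]])).round(1).tolist()
print("coupl",loc([(315,163),(343,162)],54,(644.5,-13),.12))
print("bolts",loc([(451,197),(501,206)],20,(577,-308),-.176))
print("lock",loc([(172,197)],22,(590,303),0))
a,b=cv2.imread("pics/top0.png"),cv2.imread("pics/ftop.png")
g=lambda i:cv2.moments(cv2.inRange(cv2.cvtColor(i,cv2.COLOR_BGR2HSV)[230:300,395:445],(22,150,120),(35,255,255)))
for i in(a,b): m=g(i);print("clamp px",m["m10"]/m["m00"],m["m01"]/m["m00"])
state(); ctrl.close_job()
```

```text
coupl [[0.1, 26.7], [-3.7, -27.6]]
bolts [[-0.6, 48.9], [0.1, -52.5]]
lock [[-12.8, -4.5]]
clamp px 24.12558139534884 33.89767441860465
clamp px 24.060185185185187 33.736111111111114
t31.4 tcp [768.  310.7 168.4] yaw 1.690 tilt 0.001 F [-1.  -0.5  0.2] w 70.5
the job is handed in; nothing more can be done
```

All five parts are sorted and the job is handed in at about 31 s of robot time. I took both grey bolts, both grey couplings and the padlock, and left the pink, red, purple and brown look-alikes where they were.

My last checks, measured from the top camera just before handing in, were all within the limits:

| Part | Measured position | Limit |
|---|---|---|
| Bolts in long tray | x about 0 mm; y about +49 and −53 mm; flat | x ±34 mm, y ±70 mm |
| Couplings in square tray | x about 0 and −4 mm; y about +27 and −28 mm; upright | ±42 mm each way |
| Padlock in dish | about 14 mm from the dish centre, flat | 45 mm |
| Yellow clamp | image shift under 0.2 pixel (roughly 0.4 mm) | 30 mm |

The arm was clear of everything with the gripper empty, and the wrist force stayed near 10 N or below in every reading. I judged flat and upright by eye from the images rather than measuring them. No check failed or disagreed.

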